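# Snap a boot clip shut in the bench pliers

### The arm

A 6-joint arm with a two-finger parallel gripper is mounted at the origin on the work surface. World frame = base frame: x ahead of the robot, y to its left, z up, the work surface at z = 0. Lengths are in m, angles in rad, forces in N, time in s.
With the tool pointing down it reaches from about 0.3 to 0.775 m from the base axis. Payload 14.6 kg.
Tool frame: the origin (TCP) lies midway between the tips of the shut fingers; the grasp point (between the pads) lies 19 mm behind it; z points along the fingers, y is the direction in which the jaws open and shut (so a half turn about z gives the same grasp; the last joint's range is limited). The gripper opens to 94 mm and grips with 3 to 60 N. Pads are 16 mm wide; open, the fingers measure 119 mm over their backs; the gripper's body (75 mm by 177 mm) begins 78 mm behind the grasp point.
Start: joints at [-1.215, 0.3, 1.521, -0, 1.321, -0.067], TCP at [0.226, -0.502, 0.205] pointing down, gripper open.
Joint ranges: [-3.03, 3.03], [-0.79, 2.21], [0.23, 2.52], [-1.04, 4.18], [0, 3.07], [-2.55, 2.55]. Speed limits (rad/s): [2.22, 2.22, 2.57, 3.14, 3.14, 3.14].

### API

Orientations are given as a unit quaternion [x, y, z, w].
In Python, from plant import robot, get_obs, viewer, workorder gives the robot as it stands. Calls block until the motion is done:
- robot.move_ptp(position, orientation): joint-space move of the TCP to a pose.
- robot.move_l(position, max_speed=0.15, ori=None): straight line of the TCP; ori=None keeps the orientation; max_speed is the mean speed in m/s.
- robot.move_joints(angles): joint-space move.
- robot.let_go() and robot.close_gripper(strength=None): open the fingers fully, or close them until they stop; strength is the grip in N (None keeps the last).
- robot.dwell(seconds).
- robot.ik(position, orientation): joint angles nearest the present ones, or None.
- get_obs(): the state.
- viewer.get_image(name): name is "scene" or "side" or "wrist"; returns a dict with "pixels" (420x560x3 uint8, red, green, blue), "K" (3x3 intrinsics, pixels), "R" (3x3) and "t" (3): a world point X has camera coordinates R X + t; the wrist camera has in their place "hand_eye" (4x4, takes a point from camera to tool coordinates, whose origin is the TCP and whose axes are the flange's). Camera axes: x right, y down, z forward; pixel columns grow to the right and rows downward; lengths in m; the calibration is good to about 2 mm. A picture is of the moment at which its call begins: read the wrist's pose just before it. There is no depth.
A pose or a line that the arm cannot do raises robot.Unreachable and nothing moves.
- workorder.sign_off(): hands the job in, once; it reports no verdict.
The state is a dict: "clock": time; "joint_pos": joint angles; "joint_vel": joint speeds; "tau": joint torques, N m; "tool_pos": TCP position; "tool_rot": TCP orientation; "ft_force": force on the tool from outside, world axes, zero at the start; "torque": the same for the moment, N m; "width": opening from 0.0 (shut) to 1.0 (fully open).
Only numpy, scipy, OpenCV 4.12 (cv2) and the standard library are available. Lean on these libraries where they do the work, as an engineer would, in place of code of your own. Each camera call takes 0.05 s, during which the arm holds its last target. There are 200 camera calls.

### The job

Slide the open green boot clip along the board, under the raised arm of the snap pliers, until it meets the wooden back stop with its brass stud over the round brass spot. Press the red handle down until the stud clicks shut and let the handle rise again, then draw the shut clip back towards you until it lies flat on the board, well clear of the pliers. Leave the other things on the rack where they are.

Things in the scene. Friction and masses are not known exactly. Their poses are not given: they have to be found in the camera images.
- press: Dark board fixed to the rack top, carrying the snap pliers: x -240 to +70 mm, y -130 to +130 mm, 15 mm thick. Origin: on its underside, below the round brass spot; x points away from the robot, y left, z up. The pliers' steel arm (24 to 28 mm wide) spans the board along y above x = 0, hinged at y +90 mm between two cheeks 66 mm tall; its free end is the red handle on the -y side.
- spot (a point): Centre of the round brass spot (24 mm across) in the board's top, 15 mm above the rack top: where the pliers' jaw closes. The jaw, a steel post 22 mm across, hangs from the arm above it; when open its face is at least 46 mm above the board, and an open clip's leaf reaches 37 mm, so the clip passes beneath. Axes as the board's.
- stop (a point): Middle of the foot of the near face of the wooden back stop (12 mm tall, 60 mm wide), 17 mm behind the spot (board +x), on the board's top. The clip's nose meets it. Axes as the board's.
- pivot (a point): Hinge pin of the pliers' arm: 90 mm to the left (+y) of the spot and 67 mm above the rack top; the pin lies along the board's x. The arm slopes up from here to about 145 mm above the rack top at the handle when open; it is level when fully pressed. Axes as the board's.
- pliers (a joint): Hinge of the pliers' arm, rad: 0 open (sprung up, arm sloping 0.31 rad above level), 0.31 fully pressed (arm level; stop at 0.32). Pressing takes 3 to 5 N at the handle, up to about 10 N just before the click (at about 0.24); a spring lifts it again when let go.
- grip_top (a point): Pressing place on top of the red handle (28 mm wide; the red part runs from 130 to 255 mm along the arm from the hinge), 235 mm along the arm from the pin and 9 mm above its centre line. It moves with the arm, from about 147 mm above the rack top when open to 76 mm when fully pressed. Axes: tilted with the arm.
- clip: Loose green boot clip, 130 mm long (x), 44 mm wide (y), about 115 g. Origin: on its flat underside, below the brass stud; nose 15 mm ahead (+x), tail 115 mm behind. Base plate 8 mm thick. A hinged leaf with the brass stud (18 mm wide) on top covers the front half, hinged 65 mm behind the stud. At the tail stands an upright tab for pushing, hooking or gripping.
- tab (a point): Point on the clip's upright tab, 100 mm behind the stud and 30 mm above the clip's underside. The tab is 10 mm thick (clip y), 26 mm long (clip x) and its top is 44 mm above the clip's underside. Axes as the clip's.
- stud (a point): Point on the clip's underside straight below the brass stud; axes as the clip's. The clip is placed when this point is at the spot.
- leaf (a joint): Hinge of the clip's upper leaf, rad: 0 open (ajar, front raised 13 mm), 0.20 to 0.215 snapped shut. It springs back to 0 if let go before about 0.13 and beyond about 0.14 jumps shut and stays there. Closing it takes about 16 N on the stud.
- clog: Bystander: yellow painted wooden clog, about 240 by 85 mm, 85 mm tall; origin under its middle.
- bootjack: Bystander: black cast-iron boot jack shaped like a beetle, about 230 by 120 mm, 26 mm tall, 1.3 kg; origin under its middle.
- shoetree1: Bystander: unvarnished shoe tree, about 270 by 64 mm, 64 mm tall; origin under its middle.
- shoetree2: Bystander: a second shoe tree like the first.
- polishtin: Bystander: round polish tin with dark red lid, 74 mm across, 24 mm tall; origin under its middle.
- shoebrush: Bystander: shoe brush, 150 by 50 mm, 42 mm tall; origin under its middle.
Things that resemble listed ones, but are neither listed nor needed, are in the scene too. There is more than one size of the clip; the job needs the largest.

How it is judged:
By the outcome, as a careful person would: the job done as asked, in the order asked, and still so for the second after the job is handed in, with the robot touching nothing.
It also fails if it takes over 56 s, if anything falls off the work surface, if the arm or the gripper's body presses on something with over 40 N, if the wrist force passes 120 N, or if a joint passes its speed limit or range.

## Working session

There is one attempt and no reset: what is moved stays moved. The work goes in short steps, each a Python script; the robot and the scene stay as the last script left them, time stands still between calls to the robot, and variables do not carry over. Pictures are saved under pics/ and viewed, about 8 in all and at most 12, crops included, and the job is handed in when it is done.

```bash
mkdir -p pics; ls; python3 - <<'E'
from plant import robot,get_obs,viewer
import cv2
for n in ["scene","side"]:
    im=viewer.get_image(n); cv2.imwrite(f"pics/{n}0.png",im["pixels"][:,:,::-1])
    print(n,im["K"].tolist(),im["R"].tolist(),im["t"].tolist())
o=get_obs();print(o)
E
```

```text
pics
scene [[412.8634334682505, 0.0, 279.4522486470387], [0.0, 412.8634334682505, 213.98357528639045], [0.0, 0.0, 1.0]] [[-0.6718050053907834, 0.7407268208564937, 0.001345955319243765], [0.5140271764727754, 0.4675056976681334, -0.7191762541236036], [-0.533342382133012, -0.48245434966602163, -0.6948263840046809]] [0.38449291589565765, -0.22012085624925848, 1.664338894441823]
side [[490.9163007294805, 0.0, 283.90580239185334], [0.0, 490.9163007294805, 210.20656028622415], [0.0, 0.0, 1.0]] [[0.934526391943701, -0.3557819739431587, 0.008922431159597883], [-0.2231944108089192, -0.6054200515209484, -0.7639704288779978], [0.2772087259527515, 0.7119590916853873, -0.6451895644089187]] [-0.5475687840451143, 0.2235794340091726, 1.580150374212637]
{'clock': 0.1, 'joint_pos': array([-1.21461389e+00,  3.00402233e-01,  1.52152372e+00, -5.21693134e-06,
        1.32071890e+00, -6.66155721e-02]), 'joint_vel': array([-0.00192752, -0.00092028, -0.0025929 , -0.00035393, -0.00035931,
        0.00159381]), 'tau': array([ 1.91109444e-03, -5.32643867e+01, -3.53282368e+01,  7.10166176e-02,
        2.35077215e-02, -4.65690641e-05]), 'tool_pos': array([ 0.22557582, -0.50134636,  0.20494838]), 'tool_rot': array([ 9.77738051e-01,  2.09828568e-01, -7.84051253e-05, -5.20229928e-04]), 'ft_force': array([-0.92383602,  0.47955088, -0.1730749 ]), 'torque': array([0.0144477 , 0.01240291, 0.02738444]), 'width': 0.9984334725575243}
```

View pics/scene0.png

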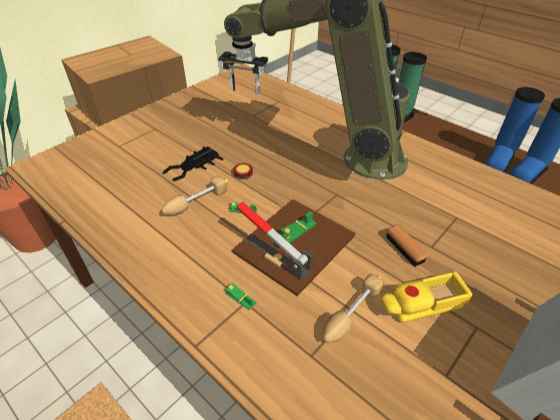

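View pics/side0.png

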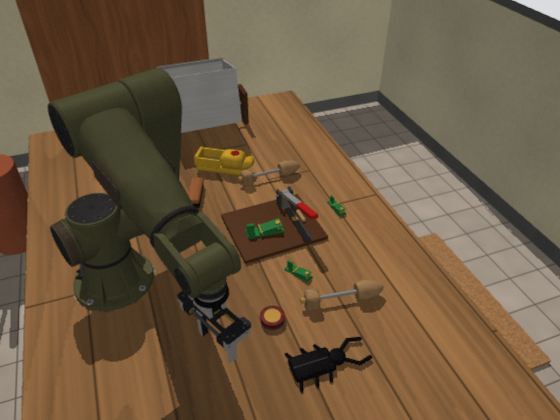

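Scene view: three green clips at (297,225) on the board, (241,208) beyond the handle and (241,295) far on the table; in the side view they are at (265,230), (298,271) and (337,207). The one on the board looks largest. Next I'll measure the board corners and clip sizes in code.

```bash
cat > h.py <<'E'
import numpy as np, cv2
from plant import robot,get_obs,viewer,workorder
from scipy.spatial.transform import Rotation as Rot
def grab(n,save=None):
    o=get_obs(); im=viewer.get_image(n); K=im["K"]
    if n=="wrist":
        T=np.eye(4);T[:3,:3]=Rot.from_quat(o["tool_rot"]).as_matrix();T[:3,3]=o["tool_pos"]
        T=T@im["hand_eye"]; R=T[:3,:3].T; t=-R@T[:3,3]
    else: R,t=np.array(im["R"]),np.array(im["t"])
    if save: cv2.imwrite(save,im["pixels"][:,:,::-1])
    return im["pixels"],np.array(K),R,t
def onplane(uv,cam,z):
    _,K,R,t=cam; c=-R.T@t
    d=(np.linalg.inv(K)@np.c_[np.atleast_2d(uv),np.ones(len(np.atleast_2d(uv)))].T).T@R
    return c+d*((z-c[2])/d[:,2])[:,None]
def proj(X,cam):
    _,K,R,t=cam; p=(R@np.atleast_2d(X).T).T+t; p=p@K.T; return p[:,:2]/p[:,2:]
def tri(u1,c1,u2,c2):
    P=[c[1]@np.c_[c[2],c[3]] for c in(c1,c2)]
    X=cv2.triangulatePoints(P[0],P[1],np.array(u1,float).reshape(2,1),np.array(u2,float).reshape(2,1)); return (X[:3]/X[3]).ravel()
def blobs(img,lo,hi,amin=30):
    m=cv2.inRange(cv2.cvtColor(img,cv2.COLOR_RGB2HSV),lo,hi)
    m=cv2.morphologyEx(m,cv2.MORPH_CLOSE,np.ones((3,3)))
    cs=cv2.findContours(m,cv2.RETR_EXTERNAL,cv2.CHAIN_APPROX_NONE)[0]
    return sorted([c for c in cs if cv2.contourArea(c)>amin],key=cv2.contourArea,reverse=True)
E
python3 - <<'E'
from h import *
np.set_printoptions(precision=3,suppress=True)
for n in("scene","side"):
    c=grab(n)
    for b in blobs(c[0],(50,120,60),(75,255,255)):
        m=b.reshape(-1,2); 
        if 180<m[:,1].mean()<320 and 200<m[:,0].mean()<400:
            P=onplane(m,c,.02)[:,:2]; r=cv2.minAreaRect(P.astype(np.float32)*1000); print(n,m.mean(0),r)
c=grab("scene");print(onplane([(293,200),(354,236),(299,292),(233,250)],c,.015))
c2=grab("side");print(onplane([(222,207),(325,234),(242,256),(302,199)],c2,.015))
# enlarged crops side by side
a=cv2.resize(c[0][185:315,220:370],None,fx=4,fy=4,interpolation=cv2.INTER_CUBIC)
cv2.imwrite("pics/crop_scene.png",a[:,:,::-1])
b=cv2.resize(c2[0][170:300,200:360],None,fx=4,fy=4,interpolation=cv2.INTER_CUBIC)
cv2.imwrite("pics/crop_side.png",b[:,:,::-1])
E
```

```text
scene [296.929 227.867] ((505.7598876953125, 31.154579162597656), (62.51069641113281, 148.2131805419922), 82.0384750366211)
scene [238.838 295.311] ((833.25341796875, 83.2470703125), (98.78270721435547, 36.24625778198242), 89.2149429321289)
scene [234.781 208.156] ((592.9832763671875, -192.98980712890625), (48.5864143371582, 30.778892517089844), 58.866424560546875)
side [264.471 227.904] ((525.916748046875, 46.62167739868164), (72.95816040039062, 132.76321411132812), 86.14600372314453)
side [298.452 270.795] ((561.2305908203125, -185.60374450683594), (41.907203674316406, 102.97079467773438), 33.1245231628418)
side [336.679 206.25 ] ((820.4827880859375, 71.32512664794922), (39.158267974853516, 111.58808898925781), 8.076153755187988)
[[ 0.42  -0.074  0.015]
 [ 0.418  0.187  0.015]
 [ 0.705  0.196  0.015]
 [ 0.724 -0.06   0.015]]
[[ 0.42   0.216  0.015]
 [ 0.72  -0.054  0.015]
 [ 0.414 -0.056  0.015]
 [ 0.719  0.156  0.015]]
```

View pics/crop_scene.png

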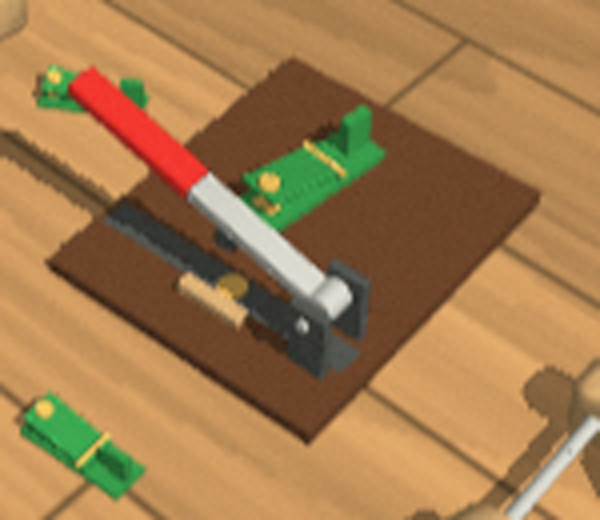

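View pics/crop_side.png

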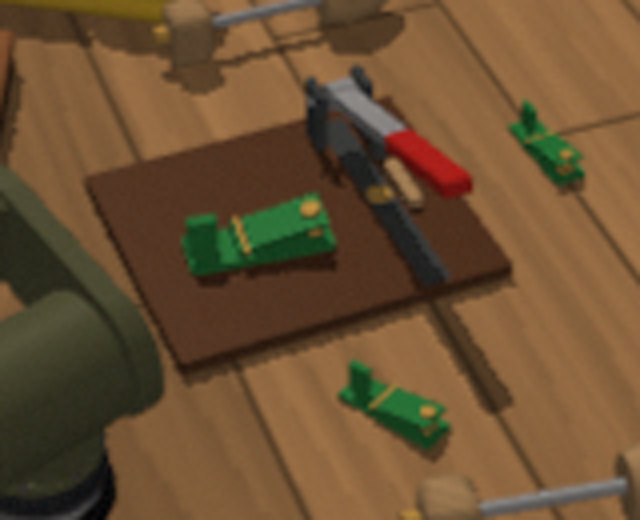

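Five images are saved and four viewed. The board clip (side crop 185–335 px wide) is clearly larger than the other two (scene (241,208) and (241,295)). Its tab faces the robot and its stud faces the pliers, so it is the job's clip. The brass spot is at scene (278,257) and side (295,218.5). Now a close look with the wrist camera.

```bash
python3 - <<'E'
from h import *
np.set_printoptions(precision=4,suppress=True)
c=grab("scene");c2=grab("side")
print(onplane([(293.2,199.5),(355,233.7),(297.5,295),(232.5,250.7),(278,256.8)],c,.015))
print(onplane([(245.8,262),(222.5,215),(327.5,237),(294.8,218.5)],c2,.015))
robot.move_ptp([.48,.05,.32],[1,0,0,0])
w=grab("wrist","pics/w1.png"); print(get_obs()["tool_pos"],get_obs()["clock"])
print(proj([[.66,.06,.015],[.5,.05,.02]],w))
E
```

```text
[[ 0.4171 -0.0748  0.015 ]
 [ 0.4075  0.1835  0.015 ]
 [ 0.7162  0.1998  0.015 ]
 [ 0.7267 -0.0588  0.015 ]
 [ 0.6491  0.0635  0.015 ]]
[[ 0.4178 -0.0868  0.015 ]
 [ 0.4091  0.1705  0.015 ]
 [ 0.7222 -0.071   0.015 ]
 [ 0.6513  0.0602  0.015 ]]
[0.4801 0.0495 0.3198] 2.6583
[[277.4266  58.9141]
 [284.4527 168.095 ]]
```

View pics/w1.png

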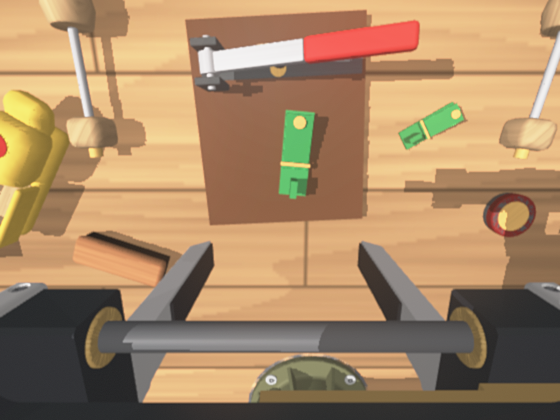

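Wrist view: the clip runs from its stud at (300,122) to the tab top at about (294,187). The board's near corners are (209,224) and (362,218), and the spot is partly hidden at (279,71). I'll compute poses from these points.

```bash
python3 - <<'E'
from h import *
np.set_printoptions(precision=4,suppress=True)
w=grab("wrist");s=grab("side");sc=grab("scene")
print("corners",onplane([(209,224),(362,218),(366,11),(187,19)],w,.015))
print("spot",onplane([(279,71)],w,.015))
hsv=cv2.cvtColor(w[0],cv2.COLOR_RGB2HSV)
for nm,cam,box in(("w",w,(285,110,316,135)),("side",s,(271,215,283,226)),("scene",sc,(282,226,292,236))):
    x0,y0,x1,y1=box
    h=cv2.cvtColor(cam[0],cv2.COLOR_RGB2HSV)[y0:y1,x0:x1]
    m=cv2.inRange(h,(15,100,120),(32,255,255)); ys,xs=np.nonzero(m)
    p=(xs.mean()+x0,ys.mean()+y0);print(nm,"stud",p,len(xs),onplane([p],cam,.050))
g=blobs(w[0],(50,100,40),(75,255,255));
for b in g[:4]:
    m=b.reshape(-1,2);print(m.mean(0),cv2.boundingRect(b))
    if abs(m[:,0].mean()-297)<20: 
        print(onplane(cv2.approxPolyDP(b,2,True).reshape(-1,2),w,.023)[:,:2],cv2.approxPolyDP(b,2,True).reshape(-1,2).tolist())
cv2.imwrite("pics/w1c.png",cv2.resize(w[0][95:215,250:350],None,fx=5,fy=5,interpolation=cv2.INTER_CUBIC)[:,:,::-1])
E
```

```text
corners [[ 0.4047  0.1789  0.015 ]
 [ 0.4149 -0.0813  0.015 ]
 [ 0.7216 -0.0665  0.015 ]
 [ 0.7121  0.1889  0.015 ]]
spot [[0.6436 0.0577 0.015 ]]
w stud (np.float64(300.02054794520546), np.float64(121.21917808219177)) 146 [[0.5709 0.0272 0.05  ]]
side stud (np.float64(277.0), np.float64(221.5)) 16 [[0.5709 0.0301 0.05  ]]
scene stud (np.float64(286.5), np.float64(231.125)) 24 [[0.5746 0.0321 0.05  ]]
[297.2237 136.1447] (282, 110, 32, 53)
[[0.588  0.0474]
 [0.5131 0.0538]
 [0.5099 0.0126]
 [0.5836 0.0064]] [[286, 110], [282, 160], [308, 162], [313, 113]]
[292.9626 181.1402] (279, 166, 30, 33)
[[0.5037 0.0538]
 [0.46   0.0589]
 [0.4599 0.0443]
 [0.4516 0.0344]
 [0.4566 0.0312]
 [0.4566 0.0182]
 [0.4989 0.0124]] [[282, 166], [279, 193], [288, 193], [294, 198], [296, 195], [304, 195], [308, 169]]
[444.7983 118.1597] (423, 103, 40, 33)
[412.5429 135.1429] (399, 122, 28, 27)
```

View pics/w1c.png

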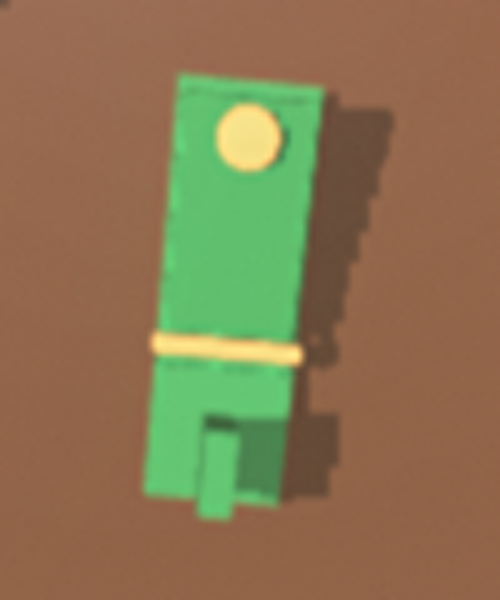

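The crop confirms an open clip with the tab at the near end. It is about 130 mm long and yawed about -0.09 rad, against about +0.047 rad for the board. Before reaching in I'll check the camera overhang and grasp reachability.

```bash
python3 - <<'E'
from h import *
np.set_printoptions(precision=4,suppress=True)
im=viewer.get_image("wrist");print(im["hand_eye"]);print(get_obs()["joint_pos"])
w=grab("wrist");print("tabtop",onplane([(293.6,189.8)],w,.059))
for q in(Rot.from_euler("z",-.09)*Rot.from_quat([1,0,0,0]),Rot.from_euler("z",.047)*Rot.from_quat([0,1,0,0])):
    for p in([.472,.039,.03],[.55,.056,.03]): print(robot.ik(p,q.as_quat()))
E
```

```text
[[-0.001  -0.9642 -0.2652  0.0769]
 [ 1.     -0.0009 -0.0007  0.0012]
 [ 0.0004 -0.2652  0.9642 -0.1787]
 [ 0.      0.      0.      1.    ]]
[ 0.0272  0.0828  1.5159 -0.      1.543   1.5986]
tabtop [[0.4722 0.0364 0.059 ]]
[ 0.0051  0.3688  1.8915 -0.      0.8813  1.6659]
[ 0.0352  0.5136  1.6677 -0.      0.9603  1.696 ]
[ 0.0051  0.3688  1.8915 -0.      0.8813 -1.6127]
[ 0.0352  0.5136  1.6677 -0.      0.9603 -1.5826]
```

```bash
cat >> h.py <<'E'
def Q(yaw): return (Rot.from_euler("z",yaw)*Rot.from_quat([1,0,0,0])).as_quat()
YB=.047; SPOT=np.array([.650,.0605,.015])
BX=np.array([np.cos(YB),np.sin(YB),0]); BY=np.array([-np.sin(YB),np.cos(YB),0]); Z=np.array([0,0,1.])
def st(s): o=get_obs();print(s,np.round(o["clock"],2),np.round(o["tool_pos"],4),"F",np.round(o["ft_force"],1),"w",round(float(o["width"]),3));return o
E
python3 - <<'E'
from h import *
robot.move_ptp([.472,.0375,.12],Q(-.09))
robot.move_l([.472,.0375,.031],.1)
st("down")
robot.close_gripper(20); st("closed")
p=SPOT-.1*BX; p[2]=.031
robot.move_l(p-.045*BX,.08,Q(YB)); st("pre")
grab("scene","pics/s2.png")
robot.move_l(p-.010*BX,.06); st("near")
for k in range(9):
    robot.move_l(p+(-.008+.002*k)*BX,.02); o=st(k)
    if o["ft_force"]@BX< -8: break
w=grab("wrist","pics/w2.png"); grab("side","pics/sd2.png")
E
```

```text
down 4.77 [0.4724 0.0375 0.0316] F [0.3 0.  0.1] w 1.0
closed 6.02 [0.472  0.0375 0.031 ] F [0.3 1.1 0.1] w 0.104
pre 6.62 [0.5052 0.0537 0.031 ] F [ 0.5  0.6 -0.7] w 0.105
near 7.41 [0.5403 0.0553 0.031 ] F [2.6 0.  2. ] w 0.103
0 7.66 [0.542  0.0554 0.031 ] F [ 0.1 -1.2  1.7] w 0.107
1 7.91 [0.5442 0.0555 0.031 ] F [0.5 0.9 2.3] w 0.104
2 8.16 [0.5463 0.0556 0.031 ] F [0.3 0.6 1.5] w 0.105
3 8.41 [0.5483 0.0557 0.031 ] F [0.6 0.8 0.7] w 0.102
4 8.66 [0.5501 0.0558 0.031 ] F [-1.8 -0.5  3.3] w 0.104
5 8.91 [0.5508 0.0558 0.0309] F [-12.9  -1.8  11.2] w 0.104
```

View pics/w2.png

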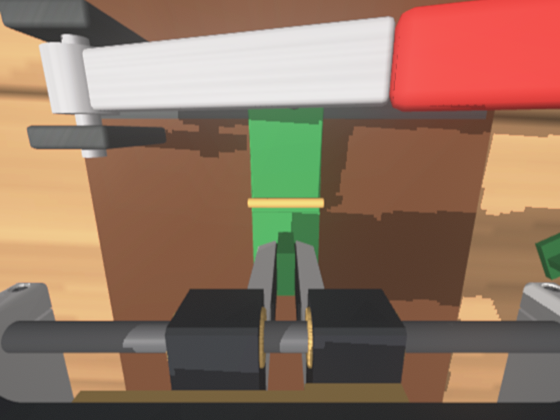

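Wrist view: the clip lies straight under the arm. Its centreline is at column 286 and the board's midline at row 200 is at about 287, so the lateral error is under 1 mm. The stop was felt at the expected x. Now I'll release, find the handle top by triangulation and press it.

```bash
python3 - <<'E'
from h import *
np.set_printoptions(precision=4,suppress=True)
o=st("s"); robot.move_l(o["tool_pos"]-.0005*BX,.02); st("relax")
robot.let_go(); st("open")
robot.move_l(o["tool_pos"]+[0,0,.14],.15)
g=SPOT-.131*BY; g[2]=.22
robot.move_ptp(g-[.0,0,0]-.07*BX,Q(YB+np.pi/2) if robot.ik(g,Q(YB+np.pi/2)) is not None and abs(robot.ik(g,Q(YB+np.pi/2))[5])<2.4 else Q(YB-np.pi/2))
st("pre"); print(get_obs()["joint_pos"])
robot.close_gripper(20)
w=grab("wrist","pics/w3.png");s=grab("side","pics/sd3.png")
print("grip_top pred px side",proj(SPOT-.131*BY+[0,0,.132],s),"wrist",proj(SPOT-.131*BY+[0,0,.132],w), "stud", proj(SPOT+[0,0,.037],s))
cv2.imwrite("pics/sd3c.png",cv2.resize(s[0][160:280,210:370],None,fx=5,fy=5,interpolation=cv2.INTER_CUBIC)[:,:,::-1])
E
```

```text
s 9.01 [0.5508 0.0558 0.0309] F [-11.7  -0.9  10.1] w 0.106
relax 9.26 [0.5501 0.0558 0.0309] F [-3.2 -0.6  4.1] w 0.106
open 10.59 [0.5503 0.0558 0.0309] F [-0.2 -0.   0.4] w 1.001
pre 13.25 [ 0.5862 -0.0734  0.2197] F [-0.2 -0.3  0.5] w 1.0
[-0.1866  0.3816  1.3789  0.      1.3816 -0.2329]
grip_top pred px side [[311.8251 212.4592]] wrist [[364.9031 220.3826]] stud [[294.6715 210.8026]]
```

View pics/sd3c.png

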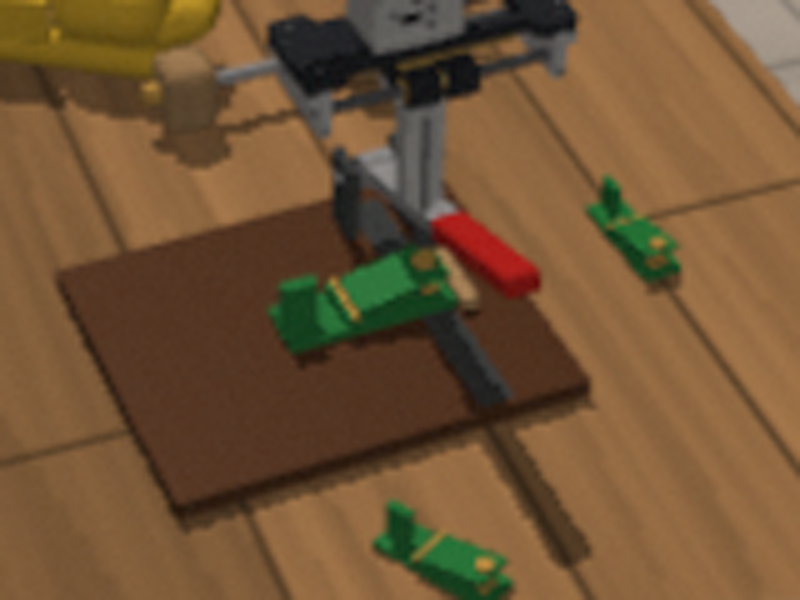

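View pics/w3.png

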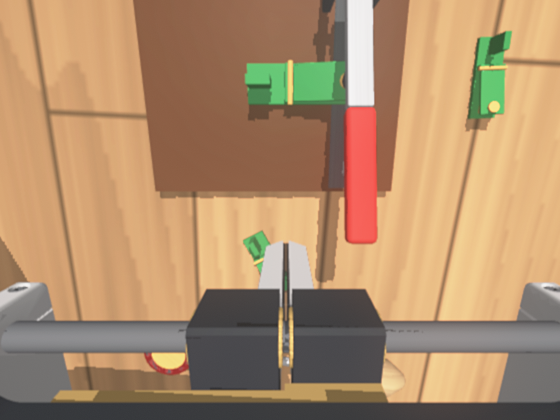

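Side crop: the stud is at (295,211.6), against (294.7,210.8) predicted for the spot, so the clip is placed. Wrist view: the red handle's centre is at column 362, against 365 predicted. Pressing along the handle's arc.

```bash
python3 - <<'E'
from h import *
def top(th,dx=0,dz=0):
    a=.31-th; y=.09-.235*np.cos(a)+.009*np.sin(a); z=.067+.235*np.sin(a)+.009*np.cos(a)
    p=SPOT+y*BY+dx*BX; p[2]=z+dz; return p
p=top(0); robot.move_l([*p[:2],.22],.12); robot.move_l(top(0,dz=.006),.12); st("touch")
for th in(.05,.1,.15,.18,.20,.22,.24,.26,.28,.295,.305):
    robot.move_l(top(th,dz=-.0),.06); o=st(th)
    if o["ft_force"][2]>35: break
robot.dwell(.2); st("hold")
grab("side","pics/sd4.png")
for th in(.2,.1,0): robot.move_l(top(th,dz=.001),.08); st(("up",th))
robot.move_l(top(0,dz=.07),.15)
p=top(0,dx=-.12);p[2]=.22; robot.move_l(p,.15)
st("clear"); s=grab("side")
a=cv2.resize(s[0][180:260,240:340],None,fx=4,fy=4,interpolation=cv2.INTER_CUBIC)
b=cv2.resize(cv2.imread("pics/sd4.png")[180:260,240:340],None,fx=4,fy=4,interpolation=cv2.INTER_CUBIC)
cv2.imwrite("pics/sd5.png",np.hstack([b,a[:,:,::-1]]))
E
```

```text
touch 16.21 [ 0.6565 -0.0705  0.1543] F [ 0.1  0.2 -0.3] w 0.003
0.05 16.65 [ 0.6563 -0.0742  0.136 ] F [-1.2  0.7  3.5] w 0.009
0.1 17.0 [ 0.6564 -0.0773  0.1245] F [-0.6  1.6  3.2] w 0.009
0.15 17.35 [ 0.6566 -0.0799  0.1132] F [-0.2  1.8  3.4] w 0.003
0.18 17.62 [ 0.657  -0.0811  0.1069] F [-0.   2.2  6.3] w -0.001
0.2 17.87 [ 0.6571 -0.0818  0.1027] F [-1.1  2.   8.1] w 0.003
0.22 18.12 [ 0.6572 -0.0825  0.098 ] F [-1.1  1.5  9.2] w 0.005
0.24 18.37 [ 0.657  -0.0832  0.0927] F [0.7 0.  4. ] w 0.007
0.26 18.62 [ 0.6568 -0.0836  0.0877] F [0.7 1.  4.2] w 0.006
0.28 18.87 [ 0.6567 -0.084   0.083 ] F [-0.5  0.8  4.7] w 0.003
0.295 19.12 [ 0.6568 -0.0842  0.0796] F [ 0.8 -0.2  3.9] w 0.005
0.305 19.37 [ 0.6568 -0.0843  0.0773] F [-0.9 -0.4  4.7] w 0.004
hold 19.57 [ 0.6568 -0.0843  0.0773] F [-0.1 -0.6  5.1] w 0.003
('up', 0.2) 20.09 [ 0.6571 -0.0819  0.1039] F [1.3 0.8 4.1] w 0.007
('up', 0.1) 20.53 [ 0.6567 -0.0772  0.1266] F [ 2.1 -0.7  2.4] w 0.007
('up', 0) 20.98 [ 0.6564 -0.0703  0.1487] F [ 1.2 -0.7  2. ] w 0.004
clear 22.53 [ 0.5367 -0.076   0.2197] F [ 0.4 -0.2 -0. ] w 0.002
```

View pics/sd5.png

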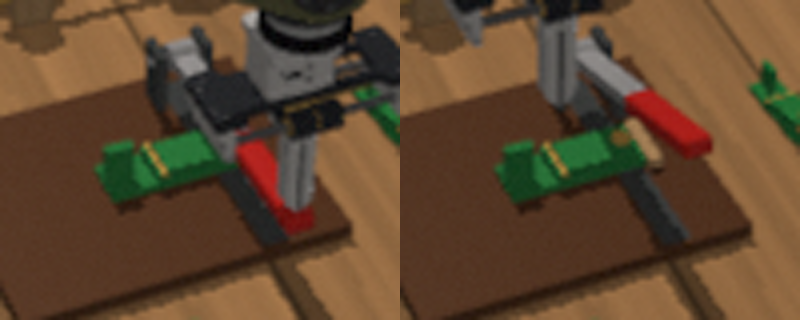

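Force peaked at 9.2 N and dropped to 4 N at about 0.24 rad, which is the click. In the picture (left pressed, right released) the leaf is flat and the handle is back up. Now I'll grip the tab and draw the clip back.

```bash
python3 - <<'E'
from h import *
p=SPOT-.0995*BX; p[2]=.031
robot.let_go()
robot.move_ptp([*p[:2],.17],Q(YB)); robot.move_l(p,.1); st("down")
robot.close_gripper(20); st("grip")
robot.move_l(p-.11*BX,.06); st("back")
robot.let_go(); st("open")
q=p-.11*BX; robot.move_l(q+[0,0,.14],.12)
robot.move_ptp([.40,q[1],.33],Q(YB)); st("up")
w=grab("wrist","pics/w6.png"); s=grab("side")
cv2.imwrite("pics/sd6.png",cv2.resize(s[0][160:280,210:370],None,fx=4,fy=4,interpolation=cv2.INTER_CUBIC)[:,:,::-1])
sh=cv2.imread("pics/sd6.png");cv2.imwrite("pics/f6.png",np.hstack([cv2.resize(cv2.imread("pics/w6.png"),(400,300)),cv2.resize(sh,(400,300))]))
E
```

```text
down 27.17 [0.5509 0.0559 0.0316] F [-0.6 -0.1  0.1] w 1.002
grip 28.42 [0.5506 0.0558 0.031 ] F [-0.3 -1.  -0.4] w 0.104
back 30.4 [0.4408 0.0506 0.031 ] F [-1.  -0.2  0.3] w 0.101
open 31.73 [0.4407 0.0506 0.031 ] F [ 0.5  0.2 -0.4] w 1.004
up 33.75 [0.4    0.0506 0.3284] F [-0.2 -0.8 -0.7] w 1.004
```

View pics/f6.png

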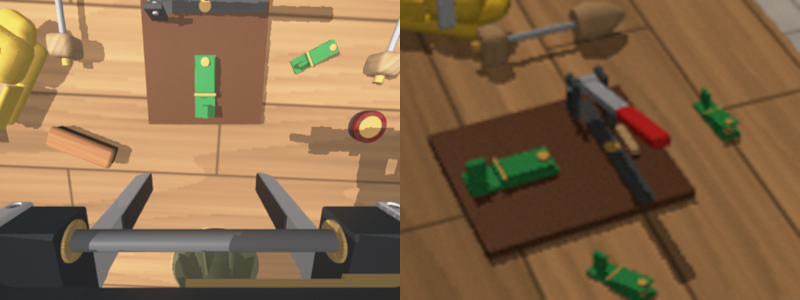

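The clip is shut and flat on the board. In the side half it spans about 462–558 px, well short of the pliers. In the wrist half its tail, at row 117, is inside the near board edge at row 124. The handle is up and the robot touches nothing.

```bash
python3 -c "
from h import *
workorder.sign_off(); print(get_obs()['clock'])"
```

```text
the job is handed in; nothing more can be done
the job is handed in; nothing more can be done
```

The job is done and handed in, with the clock at about 34 s of the 56 s allowed. No verdict was reported.

- **Placing:** I gripped the largest green clip by its tab and slid it under the pliers. It met the back stop with about 12 N, and the stud was within about 1 pixel of its predicted place over the brass spot in the side view.
- **Pressing:** I pressed the red handle along its arc to about 0.30 rad. The force peaked at 9.2 N and dropped to 4 N at about 0.24 rad, which I took as the click. I then let the handle rise.
- **Drawing back:** I pulled the shut clip 110 mm back along the board, let go and lifted clear.

The last pictures show the clip shut and flat on the board, clear of the pliers, with the handle up. I did not disturb the other things on the rack, though I only judged this by eye from the pictures.

Two things disagreed slightly. The camera views differed by up to about 12 mm on the board corners and 3 to 7 mm on the spot, so I averaged them. Touching the stop confirmed the average along the board. The wrist camera put the clip's sideways error at under 1 mm.

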